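# Fold down the ratchet work support

### The arm

A 6-joint arm with a two-finger parallel gripper is mounted at the origin on a cart in front of the work surface, level with it; the furniture and walls round the work are solid. World frame = base frame: x ahead of the robot, y to its left, z up, the work surface at z = 0. Lengths are in m, angles in rad, forces in N, time in s.
With the tool pointing down it reaches from about 0.425 to 0.95 m from the base axis. Payload 3.5 kg.
Tool frame: the origin (TCP) lies on the centre line of the jaws, within the pads' length; the fingertips stand 14 mm ahead of it and the grasp point (between the pads) lies 5 mm behind it (ctrl.finger_overhang is the distance from the TCP to the fingertips, in m); z points along the fingers, y is the line along which they close (so a half turn about z gives the same grasp; the last joint's range is limited). The gripper opens to 85 mm and grips with 20 to 120 N. Pads are 22 mm wide; open, the fingers measure 114 mm over their backs; the gripper's body (76 mm by 85 mm) begins 54 mm behind the grasp point. The pads swing forward as they close: fully open they stand 13 mm farther back than shut.
Start: joints at [-1.346, 0.286, 1.577, -0, 1.279, -0.15], TCP at [0.247, -0.628, 0.245] pointing down, gripper open.
Joint ranges: [-2.77, 2.77], [-0.9, 2.22], [0.21, 2.48], [-1.53, 4.67], [0.24, 2.81], [-2.84, 2.84]. Speed limits (rad/s): [2.79, 2.79, 3.14, 3.14, 3.14, 3.14].

### API

Orientations are given as a unit quaternion [x, y, z, w].
In Python, from plant import ctrl gives the robot as it stands.
- The arm moves only by the tool send_rows, never from a script. Its argument "moves" is text: rows parted by semicolons, each of 7 numbers parted by spaces: the turn, a rotation vector about the tool's x, y, z in units of 360 degrees (1.0 is 360 degrees), then the shift along the tool's x, y, z in units of 20 cm (1.0 is 20 cm), then the gripper's target within -1 to 1 (fully open at 1, half-way at 0, shut at -1). A call has 1 to 12 rows; each row is the pose to reach, as a shift and turn from the pose commanded when the call began, along the tool's axes at that moment, turning the shorter way round; what a row does not reach only later rows make up. A row lasts 1/8 s, in which the tool goes at most 62.5 mm and 10.7 degrees, less where a joint would pass 70% of its speed; a pose out of reach is approached as far as the arm can. A call with a number of a shift or a turn outside -1 to 1 is refused whole. A call with a gripper value outside its range is refused whole. The fingers move at their own pace and stop on an object; "newtons" is the grip in N (left out, the last holds). Time passes only in rows, so rows that repeat a pose let the fingers close. It gives the time, the measured TCP pose, the force, the opening and the grip force at its end, in the units of the state.
- ctrl.get_state(): the state, without advancing time (a new reading comes with each control period).
- ctrl.read_camera(name): name is "scene" or "top" or "wrist"; returns a dict with "image" (420x560x3 uint8, red, green, blue), "fovy" (degrees; the focal length in pixels is half the picture's height over the tangent of half this angle, whatever the lens; pixels are square), "cx", "cy" (the principal point, pixels), "extrinsics" (4x4, takes a point from camera to world coordinates). Camera axes: x right, y up, looking along -z (the intrinsics and any distortion apply to the point x, -y, -z); pixel columns grow to the right and rows downward; lengths in m; the calibration is good to about 2 mm. A picture is of the moment at which its call begins. There is no depth.
- ctrl.sign_off(): hands the job in; it is judged then, once.
The state is a dict: "time": time; "qpos": joint angles; "dq": joint speeds; "joint_efforts": joint torques, N m; "eef_pos": TCP position; "tcp_rot": TCP orientation; "contact_force": force on the tool from outside, world axes, zero at the start; "wrist_torque": the same for the moment, N m; "opening": opening from 0.0 (shut) to 1.0 (fully open); "finger_force": force on a finger pad.
Only numpy, scipy, OpenCV 4.12 (cv2) and the standard library are available. Lean on these libraries where they do the work, as an engineer would, in place of code of your own. Each camera call takes 0.05 s, during which the arm holds its last target. There are 200 camera calls.

### The job

The long stock has been drilled, so fold away the blue ratchet work support: press the red tail of the pawl down until the pawl is free of the toothed wheel, push the raised arm down by its yellow pad until it lies flat on its stop, then press the black nose of the pawl fully down so that its tooth locks into the wheel again. Only press and push, and leave the tools lying about where they are.

Things in the scene. Friction and masses are not known exactly. Their poses are not given: they have to be found in the camera images.
- stand: Blue steel stand of the work support, bolted to the bench: base plate 275x90x8 mm, reaching from -95 to +180 mm along its x. Origin on the bench surface under the arm's hinge; x is level and points from the hinge towards the arm's pad, z up. Arm hinge: level axis along y, 75 mm above the origin. Pawl hinge: parallel to it, at x = -55 mm, z = 112 mm. Nothing of the stand itself is higher than 125 mm.
- support_arm (a joint): Angle of the swinging arm (rad): 0 = level, flat on the rubber stop (end of travel); positive = raised, up to 1.0. The hinge is stiff: the arm stays where it is left, and takes about 3 to 6 N on the pad to move down. It starts raised 0.70 to 0.82. While the pawl is engaged, a wheel tooth blocks the arm after at most about 0.2 rad of downward play. The pawl's tooth can enter the last gap of the wheel only while this is below about 0.11.
- pad_top (a point): Centre of the upper face of the yellow pad on the arm's end, 48 mm along the arm by 68 mm across. In the arm's own frame (origin on the arm hinge, x along the arm) it lies at x = 165 mm, z = 20 mm, so that the pad moves on an arc about the arm hinge and its face tilts with the arm; flat, the face is 95 mm above the bench.
- pawl (a joint): Angle of the pawl rocker (rad): 0 = engaged, its tooth 7 mm deep in the wheel (end of travel, start); positive = red tail down and black nose up, clear of the teeth above about 0.15, end of travel 0.35. No spring: it is held by friction and stays where it is left. About 2 to 7 N moves it at either end.
- tail_top (a point): Centre of the upper face of the red pad on the pawl's tail, 30 mm along x by 32 mm across; when engaged at stand x = -100 mm, z = 134 mm. Pressed to the end it goes down 17 mm and tilts 0.35 rad.
- nose_top (a point): Centre of the upper face of the black pad on the pawl's nose, above the toothed wheel, 26 mm along x by 30 mm across; when engaged at stand x = 0, z = 147 mm; with the pawl fully free at x = -15 mm, z = 164 mm.
- tape_measure: Bystander: yellow tape measure, 63x83x36 mm, lying on the bench; origin under its centre.
- pliers_red: Bystander: red-handled pliers, 54x181x12 mm, lying on the bench; origin under its centre.
- snips_a: Bystander: dark red tin snips, 75x238x16 mm, lying on the bench; origin under its centre.
- chuck_key: Bystander: steel drill chuck key, 60x82x16 mm, lying on the bench; origin under its centre.
- driver_blue: Bystander: blue screwdriver, 27x200x26 mm, lying on the bench; origin under its centre.

How it is judged:
By the outcome, as a careful person would: the job done as asked, in the order asked, and still so for the second after the job is handed in, with the robot touching nothing.
It also fails if it takes over 50 s, if anything falls off the work surface, if the arm or the gripper's body presses on something with over 40 N, if the wrist force passes 120 N, or if a joint passes its speed limit or range.

## Working session

There is one attempt and no reset: what is moved stays moved. The work goes in short steps, Python scripts to look and compute and a tool call to move; the robot and the scene stay as the last step left them, time stands still between calls to the robot, and variables do not carry over. Pictures are saved under pics/ and viewed, at most 10 in all, crops included, and the job is handed in when it is done.

Besides the shell and the picture viewer there is one more tool, called after "Call:" as name(argument=value, ...), one argument or row to a line, values as JSON. send_rows: Moves the arm, as the interface text tells. Its arguments: {"type":"object","properties":{"moves":{"type":"string"},"newtons":{"type":"number"}},"required":["moves"]}

```bash
mkdir -p pics; ls; cat > h.py <<'E'
import numpy as np, cv2
from plant import ctrl
def shot(name,fn):
    c=ctrl.read_camera(name); cv2.imwrite('pics/'+fn,c['image'][:,:,::-1])
    c['image']=None; print({k:(np.round(v,4).tolist() if k=='extrinsics' else v) for k,v in c.items() if k!='image'})
    np.save('pics/'+fn[:-4]+'.npy',c,allow_pickle=True); return c
E
python3 - <<'E'
from h import *
shot('scene','s0.png');shot('top','t0.png')
s=ctrl.get_state();print(s)
E
```

```text
pics
{'fovy': 51.03052703789298, 'cx': 281.3386704277748, 'cy': 209.4090951939615, 'extrinsics': [[-0.6871, 0.5299, -0.4971, -0.0559], [-0.7263, -0.4829, 0.4892, 0.8308], [0.0192, 0.6972, 0.7167, 0.9404], [0.0, 0.0, 0.0, 1.0]]}
{'fovy': 54.05475462222308, 'cx': 279.74087169589706, 'cy': 212.33886814523416, 'extrinsics': [[0.0026, 0.991, -0.1342, 0.3383], [-1.0, 0.0031, 0.0033, 0.282], [0.0037, 0.1342, 0.991, 1.4779], [0.0, 0.0, 0.0, 1.0]]}
{'time': 0.1, 'qpos': array([-1.34597150e+00,  2.87128785e-01,  1.57805208e+00, -3.60368527e-05,
        1.27861136e+00, -1.49989670e-01]), 'dq': array([ 2.05553776e-05, -1.21848980e-03, -4.20135429e-03, -2.38474701e-03,
        1.43616391e-03,  1.65217953e-04]), 'joint_efforts': array([ 5.66399194e-04, -4.07293618e+01, -2.93698776e+01, -1.56824181e-04,
        3.39373830e-03, -6.50589385e-06]), 'eef_pos': array([ 0.24701387, -0.62755988,  0.24403937]), 'tcp_rot': array([ 9.82489033e-01,  1.86317174e-01, -5.83785766e-05, -1.09836814e-03]), 'contact_force': array([0.62269382, 0.81491446, 0.26995369]), 'wrist_torque': array([0.0008187 , 0.00823719, 0.06293564]), 'finger_force': 0.0, 'opening': 1.0002083463606233}
```

View pics/s0.png

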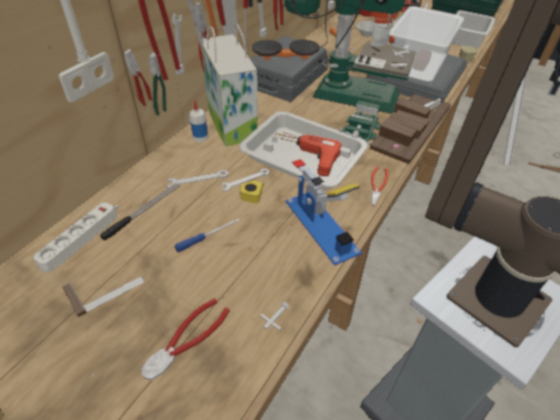

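View pics/t0.png

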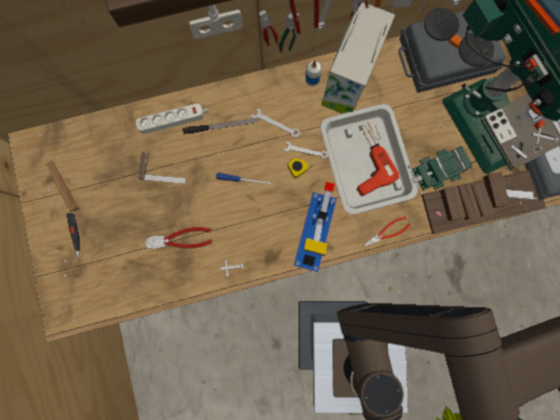

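The scene picture shows the stand at about (322,225), and the top picture shows the red tail at (330,187) and the yellow pad at (316,246). I'll enlarge both.

```bash
python3 - <<'E'
import cv2,numpy as np
a=cv2.imread('pics/s0.png')[140:270,270:370];b=cv2.imread('pics/t0.png')[170:280,280:350]
a=cv2.resize(a,None,fx=4,fy=4,interpolation=2);b=cv2.resize(b,None,fx=5,fy=5,interpolation=2)
h=max(a.shape[0],b.shape[0]);o=np.zeros((h,a.shape[1]+b.shape[1],3),np.uint8)
o[:a.shape[0],:a.shape[1]]=a;o[:b.shape[0],a.shape[1]:]=b;cv2.imwrite('pics/c.png',o);print(o.shape)
E
```

```text
(550, 750, 3)
```

View pics/c.png

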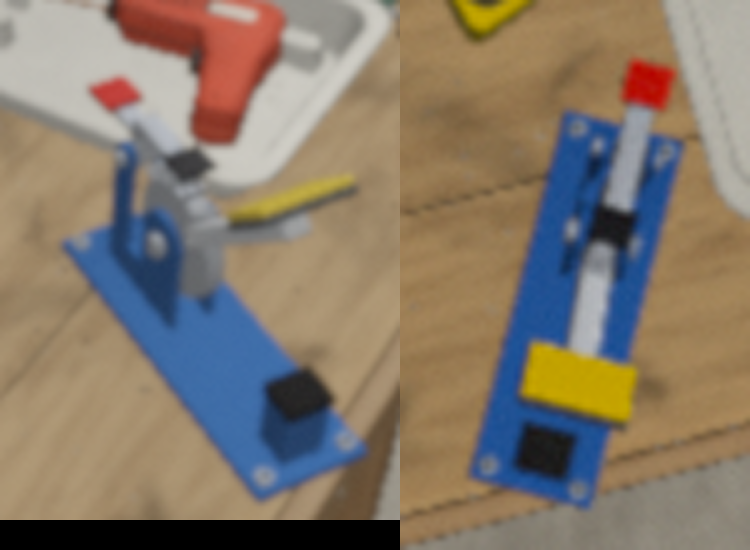

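Crop: the base corners, red tail (649,83), black nose (613,226) and yellow pad (580,382) are clear. I'll fit the stand pose from both views.

```bash
cat > fit.py <<'E'
from h import *
from scipy.optimize import least_squares
def proj(c,P):
    E=c['extrinsics'];p=(P-E[:3,3])@E[:3,:3];f=210/np.tan(np.radians(c['fovy']/2))
    return np.array([c['cx']+f*p[0]/-p[2],c['cy']-f*p[1]/-p[2]])
L=lambda n:np.load(f'pics/{n}.npy',allow_pickle=True).item()
def world(q,P): 
    c,s=np.cos(q[2]),np.sin(q[2]);return np.array([q[0]+c*P[0]-s*P[1],q[1]+s*P[0]+c*P[1],P[2]])
def pad(t): return np.array([.165*np.cos(t)-.02*np.sin(t),0,.075+.165*np.sin(t)+.02*np.cos(t)])
E
python3 - <<'E'
from fit import *
s,t=L('s0'),L('t0')
T=[(-95,-45,8,565,112),(-95,45,8,683,143),(180,45,8,590,505),(180,-45,8,472,478),(-100,0,134,649,83),(0,0,147,613,226)]
S=[(-95,-45,8,68,243),(180,45,8,365,455),(180,-45,8,260,498),(-100,0,134,115,94),(0,0,147,190,163)]
def r(q):
    o=[proj(t,world(q,np.array(a[:3])/1e3))-[279.9+(a[3]-400)/5,169.9+a[4]/5] for a in T]
    o+=[proj(s,world(q,np.array(a[:3])/1e3))-[269.9+a[3]/4,139.9+a[4]/4] for a in S]
    o+=[proj(t,world(q,pad(q[3])))-[279.9+36,169.9+75.5]]
    return np.ravel(o)
f=least_squares(r,[.55,.2,3.3,.75]);q=f.x;print(q);print(np.round(f.fun.reshape(-1,2),1).tolist())
for n,P in dict(tail=[-.1,0,.134],nose=[0,0,.147],pad=pad(q[3]),padflat=pad(0)).items(): print(n,world(q,np.array(P)))
np.save('q.npy',q)
E
```

```text
[0.50924331 0.139285   2.87557761 0.76966688]
[[-0.2, -0.5], [0.2, -0.1], [-0.4, 1.4], [-1.4, 0.0], [-0.4, 0.5], [-0.4, 0.2], [-1.7, -0.9], [1.5, -1.2], [-0.1, 0.3], [0.6, -1.2], [0.5, -1.0], [-0.3, -0.1]]
tail [0.60572592 0.11299613 0.134     ]
nose [0.50924331 0.139285   0.147     ]
pad [0.40834604 0.16677675 0.2041857 ]
padflat [0.35004699 0.18266164 0.095     ]
```

```bash
cat >> fit.py <<'E'
from scipy.spatial.transform import Rotation as R
def plan(pos,az=.35,tilt=0.,tip=True):
    "row numbers to put the fingertip (or TCP) at pos; tool y outward at az, fingers leaning toward base by tilt"
    s=ctrl.get_state();R0=R.from_quat(s['tcp_rot'])
    y=np.array([np.cos(az),np.sin(az),0]);z=np.array([0,0,-1.]);z2=z*np.cos(tilt)-y*np.sin(tilt);y2=y*np.cos(tilt)+z*np.sin(tilt)
    R1=R.from_matrix(np.c_[np.cross(y2,z2),y2,z2])
    p=np.array(pos)-(ctrl.finger_overhang*z2 if tip else 0)
    return np.round(np.r_[(R0.inv()*R1).as_rotvec()/2/np.pi,R0.inv().apply(p-s['eef_pos'])/.2],3)
def st():
    s=ctrl.get_state();tip=s['eef_pos']+R.from_quat(s['tcp_rot']).apply([0,0,ctrl.finger_overhang])
    print(round(s['time'],2),'tip',tip.round(4),'F',s['contact_force'].round(1),'q',s['qpos'].round(2),s['opening'].round(2))
E
python3 -c "
from fit import *
print(ctrl.finger_overhang);st();print(plan([.606,.113,.24]))"
```

```text
0.014Traceback (most recent call last):
  File "<string>", line 3, in <module>
    print(ctrl.finger_overhang);st();print(plan([.606,.113,.24]))
                                ~~^^
  File "fit.py", line 20, in st
    print(round(s['time'],2),'tip',tip.round(4),'F',s['contact_force'].round(1),'q',s['qpos'].round(2),s['opening'].round(2))
                                                                                                       ^^^^^^^^^^^^^^^^^^
AttributeError: 'float' object has no attribute 'round'
```

Call:
send_rows(
  moves="0 0 0 1 -0.92 -0.25 -1;0 0 0 1 -0.92 -0.25 -1;0 0 0 1 -0.92 -0.25 -1;0 0 0 1 -0.92 -0.25 -1;0 0 0 1 -0.92 -0.25 -1",
  newtons=40,
)

```text
time: 0.72
eef_pos: [0.367, -0.3809, 0.2958]
tcp_rot: [0.982, 0.188, 0.0, 0.0]
contact_force: [0.1, -0.2, -0.6]
opening: 0.001
finger_force: 0.0
```

Call:
send_rows(
  moves="0 0 0 1 -0.92 0 -1;0 0 0 1 -0.92 0 -1;0 0 0 1 -0.92 0 -1;0 0 0 1 -0.92 0 -1;0 0 0 1 -0.92 0 -1;0 0 0 1 -0.92 0 -1",
)

```text
time: 1.48
eef_pos: [0.4848, -0.1377, 0.2948]
tcp_rot: [0.982, 0.188, -0.0, -0.0]
contact_force: [0.2, -0.5, -0.3]
opening: -0.0
finger_force: 0.0
```

```bash
python3 -c "
from fit import *
print(ctrl.finger_overhang);st();print(plan([.606,.113,.2]))"
```

```text
0.014Traceback (most recent call last):
  File "<string>", line 3, in <module>
    print(ctrl.finger_overhang);st();print(plan([.606,.113,.2]))
                                ~~^^
  File "fit.py", line 20, in st
    print(round(s['time'],2),'tip',tip.round(4),'F',s['contact_force'].round(1),'q',s['qpos'].round(2),s['opening'].round(2))
                                                                                                       ^^^^^^^^^^^^^^^^^^
AttributeError: 'float' object has no attribute 'round'
```

```bash
sed -i "s/,s\['opening'\].round(2))/)/" fit.py; python3 -c "
from fit import *
st();print(plan([.606,.113,.2]))"
```

```text
1.48 tip [ 0.4848 -0.1377  0.2808] F [ 0.2 -0.5 -0.3] q [-0.48 -0.13  1.93 -0.    1.34  0.71]
[-0.     0.    -0.246  1.026 -0.941  0.404]
```

Call:
send_rows(
  moves="0 0 -0.08 0.4 -0.37 0 -1;0 0 -0.16 0.8 -0.75 0 -1;0 0 -0.246 1 -0.94 0 -1;0 0 -0.246 1 -0.94 0 -1;0 0 -0.246 1 -0.94 0.1 -1;0 0 -0.246 1 -0.94 0.2 -1;0 0 -0.246 1 -0.94 0.3 -1;0 0 -0.246 1 -0.94 0.3 -1;0 0 -0.246 1 -0.94 0.3 -1;0 0 -0.246 1 -0.94 0.3 -1",
)

```text
time: 2.72
eef_pos: [0.602, 0.1074, 0.2349]
tcp_rot: [0.574, 0.819, -0.0, -0.0]
contact_force: [0.3, 0.2, -0.0]
opening: 0.003
finger_force: 0.0
```

```bash
python3 -c "
from fit import *
st();print(plan([.606,.113,.134]));shot('wrist','w1.png');shot('scene','s1.png')
import cv2
a=cv2.imread('pics/w1.png');b=cv2.imread('pics/s1.png')[100:270,250:390];b=cv2.resize(b,None,fx=2.47,fy=2.47)
a=cv2.resize(a,(448,336));o=np.zeros((420,448+b.shape[1],3),np.uint8);o[:336,:448]=a;o[:b.shape[0],448:]=b[:420];cv2.imwrite('pics/c1.png',o)
c=L('s1');q=np.load('q.npy');print((proj(c,world(q,np.array([-.1,0,.134])))-[250,100])*2.47+[448,0])
c=L('w1');print([proj(c,world(q,np.array(P)))*.8 for P in ([-.1,0,.134],[0,0,.147],pad(q[3]))])"
```

```text
2.73 tip [0.602  0.1074 0.2209] F [ 0.3  0.2 -0. ] q [ 0.01  0.16  1.75 -0.    1.24 -0.34]
[-0.     0.    -0.     0.019  0.029  0.434]
{'fovy': 60.54304317075814, 'cx': 279.4229149751482, 'cy': 200.50930041575603, 'extrinsics': [[0.9403, -0.3224, -0.1089, 0.5736], [0.3403, 0.8908, 0.3013, 0.1846], [-0.0001, -0.3204, 0.9473, 0.3634], [0.0, 0.0, 0.0, 1.0]]}
{'fovy': 51.03052703789298, 'cx': 281.3386704277748, 'cy': 209.4090951939615, 'extrinsics': [[-0.6871, 0.5299, -0.4971, -0.0559], [-0.7263, -0.4829, 0.4892, 0.8308], [0.0192, 0.6972, 0.7167, 0.9404], [0.0, 0.0, 0.0, 1.0]]}
[569.67763505 153.5755935 ]
[array([230.43618159, 161.19390173]), array([120.22642025,  92.83080561]), array([-112.78268248,  -23.66002872])]
```

View pics/c1.png

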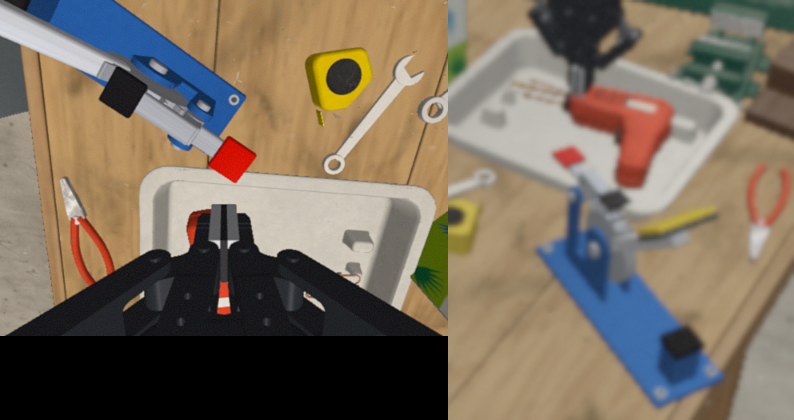

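Wrist view: red tail centre at (232,159), against a predicted (230,161), so the fit holds. I'm pressing the tail now.

Call:
send_rows(
  moves="0 0 0 0.04 0.06 0.2 -1;0 0 0 0.04 0.06 0.36 -1;0 0 0 0.04 0.06 0.4 -1;0 0 0 0.04 0.06 0.42 -1;0 0 0 0.04 0.06 0.44 -1;0 0 0 0.04 0.06 0.45 -1;0 0 0 0.04 0.06 0.46 -1;0 0 0 0.04 0.06 0.47 -1;0 0 0 0.04 0.06 0.48 -1;0 0 0 0.04 0.06 0.48 -1",
)

```text
time: 4.08
eef_pos: [0.6116, 0.1205, 0.1401]
tcp_rot: [0.573, 0.819, 0.001, 0.001]
contact_force: [4.8, -0.8, 4.0]
opening: -0.0
finger_force: 2.7
```

```bash
python3 -c "
from fit import *
st();shot('wrist','w2.png')"
```

```text
4.08 tip [0.6117 0.1206 0.1261] F [ 4.8 -0.8  4. ] q [ 0.03  0.28  1.79  0.    1.07 -0.32]
{'fovy': 60.54304317075814, 'cx': 279.4229149751482, 'cy': 200.50930041575603, 'extrinsics': [[0.9396, -0.3229, -0.1133, 0.5826], [0.3422, 0.8903, 0.3004, 0.1976], [0.0039, -0.3211, 0.947, 0.2686], [0.0, 0.0, 0.0, 1.0]]}
```

View pics/w2.png

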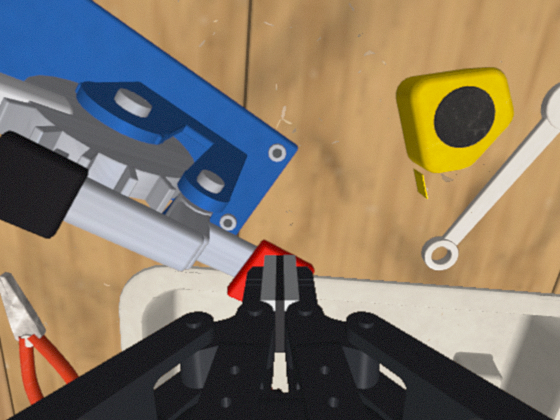

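The fingertips are on the red pad but about 9 mm off to one side, at (280,290). I'll lift, recentre and press on.

Call:
send_rows(
  moves="0 0 0 0 0 -0.06 -1;0 0 0 -0.045 -0.01 -0.06 -1;0 0 0 -0.045 -0.01 -0.04 -1;0 0 0 -0.045 -0.01 0 -1;0 0 0 -0.045 -0.01 0.01 -1;0 0 0 -0.045 -0.01 0.02 -1;0 0 0 -0.045 -0.01 0.03 -1;0 0 0 -0.045 -0.01 0.035 -1;0 0 0 -0.045 -0.01 0.04 -1;0 0 0 -0.045 -0.01 0.04 -1",
)

```text
time: 5.38
eef_pos: [0.6126, 0.1111, 0.1333]
tcp_rot: [0.573, 0.819, 0.0, 0.001]
contact_force: [-0.5, -3.0, 7.5]
opening: 0.0
finger_force: 3.9
```

```bash
python3 -c "
from fit import *
st()"
```

```text
5.38 tip [0.6126 0.1111 0.1193] F [-0.5 -3.   7.5] q [ 0.02  0.28  1.8  -0.    1.06 -0.33]
```

Still moving at about 7 N. I'll continue in small steps to the end stop.

Call:
send_rows(
  moves="0 0 0 0 0 0.01 -1;0 0 0 0 0 0.015 -1;0 0 0 0 0 0.02 -1;0 0 0 0 0 0.02 -1",
)

```text
time: 5.88
eef_pos: [0.6129, 0.1111, 0.1328]
tcp_rot: [0.573, 0.82, 0.0, 0.001]
contact_force: [-5.8, -3.6, 20.4]
opening: -0.003
finger_force: 8.6
```

```bash
python3 -c "
from fit import *
st()"
```

```text
5.88 tip [0.6129 0.1111 0.1188] F [-5.8 -3.6 20.4] q [ 0.02  0.29  1.8  -0.    1.06 -0.33]
```

Call:
send_rows(
  moves="0 0 0 0 0 -0.1 -1;0 0 0 0 0 -0.4 -1;0 0 0 0 0 -0.8 -1;0 0 0 0 0 -0.8 -1;0 0 0 0 0 -0.8 -1",
)

```text
time: 6.5
eef_pos: [0.6117, 0.1118, 0.2881]
tcp_rot: [0.573, 0.819, 0.001, 0.0]
contact_force: [-0.6, -1.0, -0.1]
opening: -0.004
finger_force: 0.0
```

```bash
python3 -c "
from fit import *
st();q=np.load('q.npy')
P=world(q,pad(q[3]));print(plan(P+[0,0,.06],tilt=.45))
shot('wrist','w3.png')
print([proj(L('w3'),world(q,np.array(P))) for P in ([-.105,0,.117],[-.015,0,.164],[0,0,.147],pad(q[3]))])"
```

```text
6.5 tip [0.6117 0.1118 0.2741] F [-0.6 -1.  -0.1] q [ 0.02  0.14  1.67  0.    1.33 -0.33]
[ 0.072 -0.    -0.     0.607 -0.831  0.056]
{'fovy': 60.54304317075814, 'cx': 279.4229149751482, 'cy': 200.50930041575603, 'extrinsics': [[0.9395, -0.3239, -0.1117, 0.5829], [0.3426, 0.8903, 0.3001, 0.1888], [0.0023, -0.3202, 0.9473, 0.4167], [0.0, 0.0, 0.0, 1.0]]}
[array([278.1229817 , 179.23508851]), array([171.73075446, 124.63010242]), array([160.33713763, 109.75821309]), array([-48.97612898,   0.10168849])]
```

View pics/w3.png

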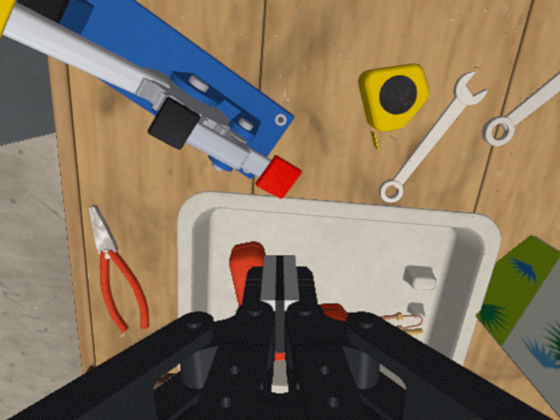

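The nose is at (175,123), which matches the fully freed prediction of (172,125), so the pawl is free. Next, over the yellow pad with the tool tilted.

Call:
send_rows(
  moves="0.024 0 0 0.2 -0.28 0 -1;0.048 0 0 0.4 -0.55 0 -1;0.072 0 0 0.6 -0.83 0.05 -1;0.072 0 0 0.6 -0.83 0.05 -1;0.072 0 0 0.6 -0.83 0.05 -1;0.072 0 0 0.6 -0.83 0.05 -1;0.072 0 0 0.6 -0.83 0.05 -1",
)

```text
time: 7.42
eef_pos: [0.4157, 0.1668, 0.2777]
tcp_rot: [0.559, 0.798, -0.183, -0.128]
contact_force: [-0.4, -0.6, 0.2]
opening: -0.002
finger_force: 0.0
```

```bash
python3 -c "
from fit import *
st();q=np.load('q.npy')
def pt(t,x=.160,z=.02): return np.array([x*np.cos(t)-z*np.sin(t),0,.075+x*np.sin(t)+z*np.cos(t)])
for t in (q[3],.65,.5,.35,.2,.1,0,-.03): print(t.round(2) if t==q[3] else t,world(q,pt(t)).round(3),plan(world(q,pt(t)),tilt=.45))
shot('wrist','w4.png')
print([proj(L('w4'),world(q,np.array(P))) for P in ([-.015,0,.164],pad(q[3]))])"
```

```text
7.42 tip [0.41   0.1647 0.2651] F [-0.4 -0.6  0.2] q [ 0.19  0.    1.88 -0.07  1.71 -0.15]
0.77 [0.412 0.166 0.201] [-0.    -0.    -0.     0.002  0.15   0.285]
0.65 [0.398 0.17  0.188] [-0.    -0.    -0.     0.044  0.125  0.369]
0.5 [0.383 0.174 0.169] [-0.    -0.    -0.     0.089  0.108  0.48 ]
0.35 [0.371 0.177 0.149] [-0.    -0.    -0.     0.125  0.107  0.595]
0.2 [0.362 0.179 0.126] [-0.    -0.    -0.     0.152  0.121  0.712]
0.1 [0.358 0.181 0.111] [-0.    -0.    -0.     0.165  0.139  0.789]
0 [0.355 0.181 0.095] [-0.    -0.    -0.     0.173  0.163  0.866]
-0.03 [0.354 0.181 0.09 ] [-0.    -0.    -0.     0.174  0.172  0.888]
{'fovy': 60.54304317075814, 'cx': 279.4229149751482, 'cy': 200.50930041575603, 'extrinsics': [[0.8466, -0.4537, 0.2782, 0.4399], [0.3066, 0.8431, 0.4419, 0.2631], [-0.435, -0.2888, 0.8529, 0.3934], [0.0, 0.0, 0.0, 1.0]]}
[array([486.43772547, 325.54558039]), array([323.57212902, 221.23269857])]
```

View pics/w4.png

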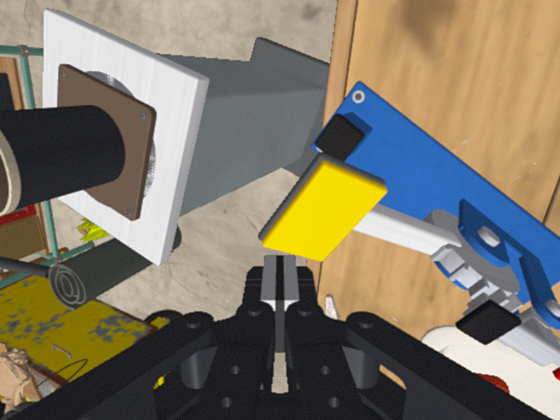

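The pad centre is at (325,212), close to the predicted (324,221). I'll push it down along the arc.

Call:
send_rows(
  moves="0 0 0 0 0.15 0.15 -1;0 0 0 0 0.15 0.24 -1;0 0 0 0 0.15 0.28 -1;0 0 0 0.02 0.138 0.325 -1;0 0 0 0.044 0.125 0.369 -1;0 0 0 0.067 0.115 0.424 -1;0 0 0 0.089 0.108 0.48 -1;0 0 0 0.108 0.107 0.538 -1;0 0 0 0.125 0.107 0.595 -1",
)

```text
time: 8.6
eef_pos: [0.3749, 0.1798, 0.1602]
tcp_rot: [0.559, 0.798, -0.184, -0.129]
contact_force: [2.7, -1.2, 3.7]
opening: -0.002
finger_force: 1.9
```

```bash
python3 -c "
from fit import *
st();q=np.load('q.npy')
def pt(t,x=.160,z=.02): return np.array([x*np.cos(t)-z*np.sin(t),0,.075+x*np.sin(t)+z*np.cos(t)])
for t in (.35,.2,.1,0,-.03): print(t,world(q,pt(t)).round(3),plan(world(q,pt(t)),tilt=.45))"
```

```text
8.6 tip [0.3691 0.1778 0.1476] F [ 2.7 -1.2  3.7] q [ 0.23  0.06  2.05 -0.05  1.48 -0.1 ]
0.35 [0.371 0.177 0.149] [-0.    -0.    -0.    -0.006  0.004 -0.008]
0.2 [0.362 0.179 0.126] [-0.    -0.    -0.     0.021  0.018  0.109]
0.1 [0.358 0.181 0.111] [-0.    -0.    -0.     0.033  0.036  0.187]
0 [0.355 0.181 0.095] [-0.    -0.    -0.     0.041  0.06   0.263]
-0.03 [0.354 0.181 0.09 ] [-0.    -0.    -0.     0.043  0.069  0.286]
```

Call:
send_rows(
  moves="0 0 0 0.012 0.008 0.055 -1;0 0 0 0.021 0.018 0.109 -1;0 0 0 0.028 0.027 0.15 -1;0 0 0 0.033 0.036 0.187 -1;0 0 0 0.037 0.047 0.22 -1;0 0 0 0.039 0.053 0.24 -1;0 0 0 0.041 0.06 0.255 -1;0 0 0 0.041 0.06 0.263 -1;0 0 0 0.041 0.06 0.263 -1",
)

```text
time: 9.72
eef_pos: [0.3611, 0.1832, 0.1098]
tcp_rot: [0.559, 0.798, -0.184, -0.129]
contact_force: [-2.4, 1.4, 10.4]
opening: -0.003
finger_force: 5.2
```

```bash
python3 -c "
from fit import *
st()"
```

```text
9.72 tip [0.3553 0.1811 0.0973] F [-2.4  1.4 10.4] q [ 0.24  0.12  2.1  -0.05  1.38 -0.09]
```

Call:
send_rows(
  moves="0 0 0 0 0.005 0.01 -1;0 0 0 0 0.01 0.02 -1;0 0 0 0 0.01 0.025 -1;0 0 0 0 0.01 0.025 -1",
)

```text
time: 10.22
eef_pos: [0.3614, 0.1833, 0.109]
tcp_rot: [0.559, 0.798, -0.186, -0.13]
contact_force: [-7.1, 0.9, 31.7]
opening: 0.002
finger_force: 15.6
```

```bash
python3 -c "
from fit import *
st()"
```

```text
10.22 tip [0.3556 0.1812 0.0964] F [-7.1  0.9 31.7] q [ 0.25  0.12  2.09 -0.05  1.38 -0.08]
```

The arm is on its stop: 32 N with no motion. Now up and over the nose.

Call:
send_rows(
  moves="0 0 0 0 -0.04 -0.1 -1;0 0 0 0 -0.13 -0.3 -1;0 0 0 0 -0.26 -0.6 -1;0 0 0 0 -0.39 -0.85 -1;0 0 0 0 -0.39 -0.85 -1;0 0 0 0 -0.39 -0.85 -1;0 0 0 0 -0.39 -0.85 -1",
)

```text
time: 11.1
eef_pos: [0.3637, 0.184, 0.2877]
tcp_rot: [0.558, 0.798, -0.185, -0.13]
contact_force: [-0.1, 0.5, -0.0]
opening: -0.003
finger_force: 0.0
```

```bash
python3 -c "
from fit import *
st();q=np.load('q.npy');P=world(q,np.array([-.0,0,.2]));print(P,plan(P))"
```

```text
11.1 tip [0.3579 0.1819 0.2752] F [-0.1  0.5 -0. ] q [ 0.25 -0.1   1.95 -0.05  1.74 -0.1 ]
[0.50924331 0.139285   0.2       ] [-0.073 -0.    -0.    -0.459  0.707  0.063]
```

Call:
send_rows(
  moves="-0.024 0 0 -0.15 0.22 -0.05 -1;-0.048 0 0 -0.31 0.47 -0.05 -1;-0.073 0 0 -0.46 0.7 0 -1;-0.073 0 0 -0.46 0.707 0.06 -1;-0.073 0 0 -0.46 0.707 0.06 -1;-0.073 0 0 -0.46 0.707 0.06 -1;-0.073 0 0 -0.46 0.707 0.06 -1",
)

```text
time: 11.98
eef_pos: [0.5108, 0.1404, 0.2184]
tcp_rot: [0.573, 0.82, 0.003, 0.002]
contact_force: [0.4, 0.3, -0.0]
opening: -0.002
finger_force: 0.0
```

```bash
python3 -c "
from fit import *
st();q=np.load('q.npy')
for z in (.17,.147,.14):print(plan(world(q,np.array([-.0,0,z]))))
shot('wrist','w5.png')
print([proj(L('w5'),world(q,np.array(P))) for P in ([-.015,0,.164],pad(0))])"
```

```text
11.97 tip [0.5109 0.1404 0.2044] F [ 0.4  0.3 -0. ] q [ 0.08 -0.02  1.96  0.    1.19 -0.28]
[ 0.001  0.     0.    -0.002 -0.011  0.172]
[ 0.001  0.     0.    -0.002 -0.011  0.287]
[ 0.001  0.     0.    -0.002 -0.012  0.322]
{'fovy': 60.54304317075814, 'cx': 279.4229149751482, 'cy': 200.50930041575603, 'extrinsics': [[0.9391, -0.3228, -0.1177, 0.4811], [0.3435, 0.8905, 0.2984, 0.2172], [0.0085, -0.3207, 0.9472, 0.347], [0.0, 0.0, 0.0, 1.0]]}
[array([297.74217722, 250.06027033]), array([68.17610896, 58.14377958])]
```

View pics/w5.png

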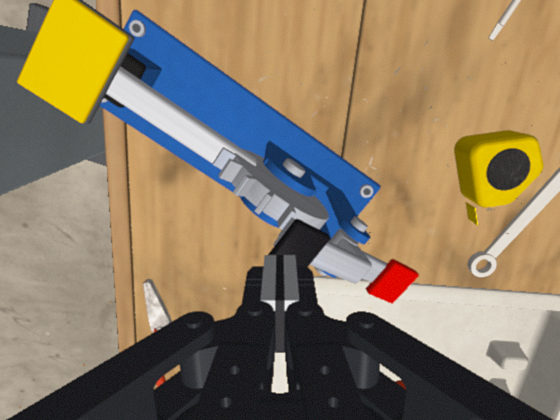

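The pad at (72,65) is flat, against a predicted (68,58), and the nose is under the fingers at (302,245). Pressing the nose.

Call:
send_rows(
  moves="0 0 0 0 -0.01 0.08 -1;0 0 0 0 -0.01 0.14 -1;0 0 0 0 -0.01 0.17 -1;0 0 0 0 -0.01 0.19 -1;0 0 0 0 -0.01 0.21 -1;0 0 0 0 -0.01 0.23 -1;0 0 0 0 -0.01 0.25 -1;0 0 0 0 -0.01 0.265 -1;0 0 0 0 -0.01 0.28 -1;0 0 0 0 -0.01 0.29 -1;0 0 0 0 -0.01 0.29 -1",
)

```text
time: 13.4
eef_pos: [0.5092, 0.1392, 0.161]
tcp_rot: [0.573, 0.819, 0.002, 0.001]
contact_force: [-6.7, 1.4, 10.4]
opening: 0.003
finger_force: 5.3
```

```bash
python3 -c "
from fit import *
st()"
```

```text
13.4 tip [0.5092 0.1392 0.147 ] F [-6.7  1.4 10.4] q [ 0.07  0.05  2.01  0.    1.08 -0.28]
```

Call:
send_rows(
  moves="0 0 0 0 0 0.01 -1;0 0 0 0 0 0.02 -1;0 0 0 0 0 0.025 -1;0 0 0 0 0 0.025 -1",
)

```text
time: 13.9
eef_pos: [0.5094, 0.1394, 0.1607]
tcp_rot: [0.573, 0.819, 0.002, 0.001]
contact_force: [-16.1, -0.6, 30.3]
opening: -0.001
finger_force: 15.3
```

```bash
python3 -c "
from fit import *
st()"
```

```text
13.9 tip [0.5094 0.1394 0.1467] F [-16.1  -0.6  30.3] q [ 0.07  0.05  2.01  0.    1.08 -0.28]
```

At the stop: tip z is 0.1467 at 30 N. I'll retreat and check.

Call:
send_rows(
  moves="0 0 0 0 0 -0.1 -1;0 0 0 0 0 -0.3 -1;0 0 0 0 0 -0.6 -1;0 0 0 0 -0.0 -0.6 -1;0 0 0 0 0.4 -0.6 -1;0 0 0 0 0.4 -0.6 -1;0 0 0 0 0.4 -0.6 -1",
)

```text
time: 14.78
eef_pos: [0.584, 0.1662, 0.2726]
tcp_rot: [0.573, 0.819, 0.002, 0.001]
contact_force: [0.1, 0.0, -0.2]
opening: -0.0
finger_force: 0.0
```

```bash
python3 -c "
from fit import *
st();q=np.load('q.npy');shot('wrist','w6.png')
print([proj(L('w6'),world(q,np.array(P))) for P in ([-.1,0,.134],[-.105,0,.117],[0,0,.147],[-.015,0,.164],pad(0),pad(.1))])"
```

```text
14.78 tip [0.584  0.1662 0.2586] F [ 0.1  0.  -0.2] q [ 0.11  0.12  1.72  0.    1.3  -0.24]
{'fovy': 60.54304317075814, 'cx': 279.4229149751482, 'cy': 200.50930041575603, 'extrinsics': [[0.9395, -0.3231, -0.1136, 0.5549], [0.3425, 0.8906, 0.2993, 0.2431], [0.0045, -0.3201, 0.9474, 0.4011], [0.0, 0.0, 0.0, 1.0]]}
[array([281.85315998, 257.04607991]), array([286.29913224, 250.88521104]), array([172.05109548, 195.60452562]), array([183.9223204 , 214.70363791]), array([ 8.44914289, 61.11220538]), array([-3.42453341, 62.41480924])]
```

View pics/w6.png

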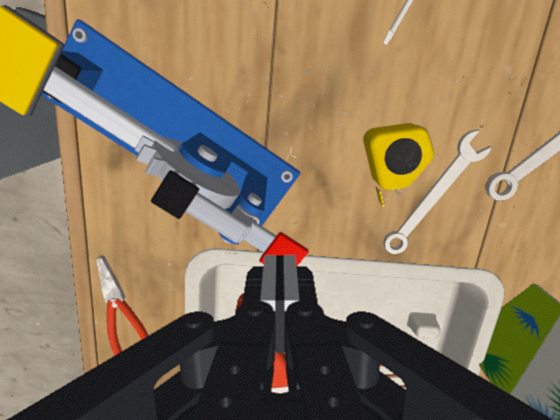

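The nose at (176,194) matches the engaged position of (172,196), and the pad still lies flat. The tools in view have not moved. Signing off.

```bash
python3 -c "
from plant import ctrl
print(ctrl.sign_off())"
```

```text
the job is handed in; nothing more can be done
None
```

The job is handed in after about 15 s of robot time: I freed the pawl, pushed the arm flat onto its stop and pressed the nose fully down again, and the last wrist picture before sign-off showed the pawl engaged and the arm flat.

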